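Bolt the test-tile case

TASK

The wooden case of glaze test tiles is going to be carried to the kiln room. Push its clear sliding cover fully shut, then push the bolt's ball knob along the long slot of its barrel until the bolt is home in the keeper, and push the knob sideways round the corner of the slot, over towards the closed end of the case, until it lies fully down in the locking notch. Only push with the fingers: do not lift or shove the case from its place, and leave the small things round it standing where they are.

Things in the scene. Friction and masses are not known exactly. Their poses are not given: they have to be found in the camera images.
- case: Light wooden tile case, loose but heavy (2.6 kg), 160 mm (x) by 200 (y) by 62 high. Origin: centre of its underside; z up. Sides at x = +-80 mm are rails for the cover. +y end: closed, full height; -y end: low, the cover slides out over it. Its -x side faces the robot, turned up to 0.35 rad either way. Other jars and bottles, up to 70 mm tall, stand 10 mm or more in front (-x) of it.
- cover (a joint): How far the clear sliding cover stands open, in m: 0 = fully shut (hard stop), at most 0.085 (stands out that far beyond the -y end). It shuts by moving towards the case's +y. Cover: clear sheet 138 mm wide, 5 mm thick, top at z = 53 mm in the case's frame; friction about 2 N, stays where it is left. The sheet carries a wooden batten along its outer end (124 mm long in x, 36 mm wide in y, z = 53 to 68 mm), and the bolt lies on top of the batten, 18 mm from its outer face.
- batten_end (a point): Middle of the upright outer (-y) face of the cover's batten, the face to push to shut the cover; 60.5 mm above the table. Moves with the cover; with the cover shut it is flush with the case's -y end. The sheet's end face lies flush below it (z = 48 to 53 mm).
- bolt (a joint): Travel of the bolt rod along the case's +x, in m: 0 = drawn back, 0.0305 = home through the keeper (hard stop). Rod 12 mm in diameter, its axis along the case's x at z = 79.5 mm, in a steel barrel 20 mm in diameter (top at z = 89.5 mm), from x = -34 to +50 mm. Friction about 1.2 N, stays where it is left. It can only enter the keeper when the cover is fully shut.
- knob (a joint): Turn of the knob about the rod's axis, in rad: 0 = upright (stem in the long, straight part of the slot, play about +-0.1), growing as the knob leans over towards the case's +y (closed end); stopped by the end of the notch at about 1.15. The slot is L-shaped: the knob can lean only when the bolt is at the end of its travel (0.029 or more), where the notch opens; the notch then keeps the bolt from sliding back. Friction about 0.03 N m (1 N at the ball), stays where it is left.
- knob_ball (a point): Centre of the knob's black ball, 17 mm in diameter, on a steel stem 7 mm in diameter, 34 mm from the rod's axis: upright it is 113.5 mm above the table; fully down it is 31 mm to the case's +y of the rod's axis and about 14 mm above that axis. Its x in the case's frame is -20 mm with the bolt drawn back, +10.5 mm with the bolt home.
- keeper (a point): Centre of the keeper's opening: a steel strap 10 mm thick on top of the far (+x) rail, at x = 74.5, y = -82, z = 79.5 mm in the case's frame; opening 15 mm wide; top at 91 mm.
- jar: bystander: small pigment jar with a dark red screw lid, 47 mm across, 57 mm tall, standing beyond the cover's outer end; origin: centre of its underside
- amber_flask: bystander: small blown glass flask, bulb amber, 41 mm across, 70 mm tall, behind the case; origin: centre of its underside
- dish: bystander: small porcelain sample dish, 39 mm across, 6 mm high, behind the case; origin: centre of its underside
- wedge: bystander: ceramic wedge for resting brushes, 26 x 40 x 16 mm, behind the case; origin: centre of its underside

How it is judged:
On the way, in this order (a step that is already met when the one before it is completed fails the run):
1. the cover is fully shut with the bolt still drawn back (value of joint cover below 0.003 m and value of joint bolt below 0.012 m), for 0.1 s.
2. the bolt is home in the keeper, the knob still upright (value of joint cover below 0.003 m and value of joint bolt above 0.027 m and value of joint knob below 0.5 rad), for 0.05 s.
3. the knob lies down in the notch (value of joint cover below 0.003 m and value of joint bolt above 0.027 m and value of joint knob above 0.95 rad), for 0.2 s.
At the end, for the whole second after the job is handed in: cover within 3 mm of fully shut, bolt at least 27 mm out (through the keeper), knob turned down at least 0.95 rad into the notch, case standing still and level (all of step 3 and linear speed of case below 0.01 m/s and angle between case's own z axis and vertical below 0.03 rad); the robot touches nothing.
It fails at once if the case is lifted, tipped or shoved more than 30 mm (height (world z) of case above 0.012 m or angle between case's own z axis and vertical above 0.12 rad or distance of case from where it was at the start of the episode above 0.03 m).
It fails at once if a bystander is lifted, knocked over or moved more than 20 mm (distance of any of amber_flask, dish, jar, wedge from where it was at the start of the episode above 0.02 m or angle between any of amber_flask, dish, jar, wedge's own z axis and vertical above 0.5 rad).
It also fails if it takes over 45 s, if anything falls off the work surface, if the arm or the gripper's body presses on something with over 40 N, if the wrist force passes 120 N, or if a joint passes its speed limit or range.

ROBOT

A 7-joint arm with a two-finger parallel gripper is mounted at the origin on the work surface; the furniture and walls round the work are solid. World frame = base frame: x ahead of the robot, y to its left, z up, the work surface at z = 0. Lengths are in m, angles in rad, forces in N, time in s.
With the tool pointing down it reaches from about 0.4 to 0.85 m from the base axis. Payload 10.4 kg.
Tool frame: the origin (TCP) lies at the very end of the fingers, on their centre line; the grasp point (between the pads) lies 19 mm behind it; x points along the fingers, z is the direction in which the jaws open and shut, and the axes are right-handed (so a half turn about x gives the same grasp; the last joint's range is limited). The gripper opens to 85 mm and grips with 20 to 120 N. Pads are 22 mm wide; open, the fingers measure 114 mm over their backs; the gripper's body (76 mm by 85 mm) begins 54 mm behind the grasp point. The pads swing forward as they close: fully open they stand 13 mm farther back than shut.
Start: joints at [1.214, 0.332, -0.065, 1.46, 0.022, 1.35, -0.088], TCP at [0.205, -0.591, 0.203] pointing down, gripper open.
Joint ranges: [-2.6, 2.6], [-0.5, 2.12], [-1.47, 1.34], [0.16, 2.42], [-1.27, 4.41], [0.06, 2.06], [-2.6, 2.6]. Speed limits (rad/s): [2.22, 2.22, 2.79, 2.79, 3.14, 3.14, 3.14].

INTERFACE

Orientations are given as a unit quaternion [x, y, z, w].
In Python, from workcell import readout, camera, manip gives the robot as it stands.
- The arm moves only by the shell command python3 -m inch 'ROWS' [FORCE]. ROWS is JSON, a list of rows, each a list of 3 entries, a list of its own where there are three numbers: the turn, a rotation vector about the tool's x, y, z in degrees, then the shift along the tool's x, y, z in mm, then the closure, from 0 (fully open) to 1 (shut). In form: [[[wx, wy, wz], [dx, dy, dz], hand], ...]. A call has 1 to 10 rows; each row is the pose to reach, as a shift and turn from the pose measured when the call began, along the tool's axes at that moment; what a row does not reach only later rows make up. A row lasts 1/8 s, in which the tool goes at most 62.5 mm and 10.7 degrees, less where a joint would pass 70% of its speed; a pose out of reach is approached as far as the arm can. A call with a gripper value outside its range is refused whole. The fingers move at their own pace and stop on an object; FORCE is the grip in N (left out, the last holds). Time passes only in rows, so rows that repeat a pose let the fingers close. It gives the time, the measured TCP pose, the force and the opening at its end, in the units of the state.
- readout.get_obs(): the state, without advancing time (a new reading comes with each control period).
- camera(name): name is "scene" or "side" or "wrist"; returns a dict with "pixels" (420x560x3 uint8, red, green, blue), "range_z" (420x560 float32, m along the optical axis (not along the pixel's ray), 0 where there is no reading), "intrinsics" (3x3 intrinsics, pixels), "extrinsics" (4x4, takes a point from world to camera coordinates); the wrist camera has in their place "T_tool_cam" (4x4, takes a point from camera to tool coordinates, whose origin is the TCP and whose axes are the tool frame's). Camera axes: x right, y down, z forward; pixel columns grow to the right and rows downward; lengths in m; the calibration is good to about 2 mm. A picture is of the moment at which its call begins: read the wrist's pose just before it.
- manip.hand_in(): hands the job in, once; it reports no verdict.
The state is a dict: "clock": time; "joint_pos": joint angles; "joint_velocities": joint speeds; "tau": joint torques, N m; "position": TCP position; "ee_rot": TCP orientation; "ft_force": force on the tool from outside, world axes, zero at the start; "torque": the same for the moment, N m; "grip_width": opening from 0.0 (shut) to 1.0 (fully open).
Only numpy, scipy, OpenCV 4.12 (cv2) and the standard library are available. Lean on these libraries where they do the work, as an engineer would, in place of code of your own. Each camera call takes 0.05 s, during which the arm holds its last target.

## Working session

There is one attempt and no reset: what is moved stays moved. The work goes in short steps, Python scripts to look and compute and a shell command to move; the robot and the scene stay as the last step left them, time stands still between calls to the robot, and variables do not carry over. Pictures are saved under pics/ and viewed, and the job is handed in when it is done.

```bash
ls; mkdir -p pics
python3 - <<'E'
from workcell import readout, camera
import cv2,numpy as np
o=readout.get_obs()
for k,v in o.items(): print(k,np.round(v,4))
for n in ["scene","side","wrist"]:
    c=camera(n); cv2.imwrite(f"pics/{n}0.png",c["pixels"][:,:,::-1])
    print(n,np.round(c["intrinsics"],1).tolist(),np.round(c.get("extrinsics",c.get("T_tool_cam")),3).tolist())
E
```

```text
pics
clock 0.0
joint_pos [ 1.2144  0.3329 -0.0647  1.461   0.0216  1.3499 -0.0885]
joint_velocities [ 0.002  -0.0003 -0.0002 -0.0021  0.0004 -0.0003  0.001 ]
tau [ 1.40000e-03 -6.25448e+01  5.04000e-02 -3.91603e+01  1.64000e-02
  1.02000e-02 -0.00000e+00]
position [ 0.2047 -0.5901  0.202 ]
ee_rot [ 0.4103  0.5766 -0.4097  0.5757]
ft_force [ 0.1045 -0.1693 -0.7767]
torque [ 0.0084  0.0134 -0.0047]
grip_width 1.002
scene [[513.8, 0.0, 289.0], [0.0, 513.8, 213.1], [0.0, 0.0, 1.0]] [[0.492, -0.871, -0.004, -0.391], [-0.513, -0.286, -0.809, 0.305], [0.703, 0.4, -0.588, 0.573], [0.0, 0.0, 0.0, 1.0]]
side [[523.5, 0.0, 277.8], [0.0, 523.5, 201.0], [0.0, 0.0, 1.0]] [[-0.971, -0.237, 0.008, 0.529], [-0.153, 0.598, -0.787, 0.258], [0.182, -0.765, -0.617, 0.697], [0.0, 0.0, 0.0, 1.0]]
wrist [[342.4, 0.0, 283.5], [0.0, 342.4, 204.9], [0.0, 0.0, 1.0]] [[0.001, -0.272, 0.962, -0.171], [0.001, -0.962, -0.272, 0.069], [1.0, 0.001, -0.001, -0.0], [0.0, 0.0, 0.0, 1.0]]
```

View pics/scene0.png

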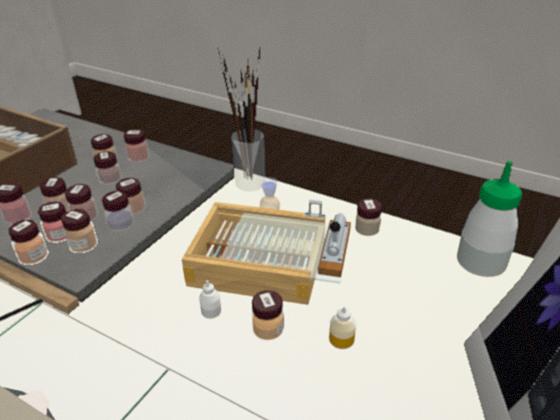

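View pics/side0.png

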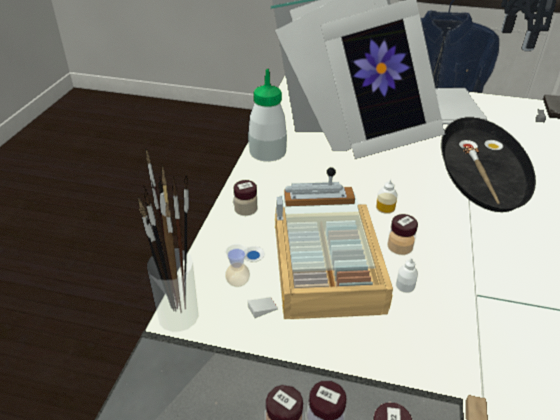

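View pics/wrist0.png

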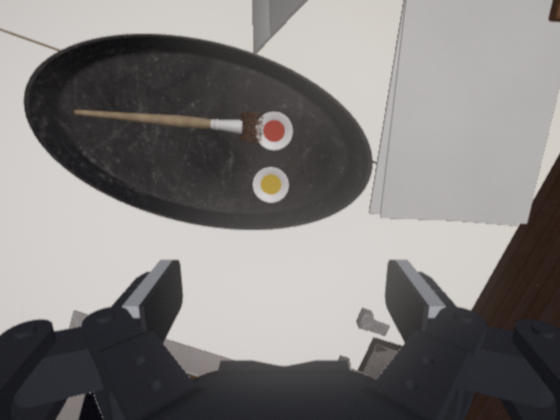

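```bash
cat > h.py <<'E'
from workcell import readout, camera
import cv2,numpy as np
from scipy.spatial.transform import Rotation as R
def pt(c,u,v,d=None):
    K=c["intrinsics"];E=c["extrinsics"]
    d=c["range_z"][int(v),int(u)] if d is None else d
    p=np.linalg.inv(K)@[u,v,1]*d
    return E[:3,:3].T@(p-E[:3,3])
def plane(c,u,v,z):
    K=c["intrinsics"];E=c["extrinsics"]
    r=E[:3,:3].T@(np.linalg.inv(K)@[u,v,1]); o=-E[:3,:3].T@E[:3,3]
    return o+r*(z-o[2])/r[2]
def proj(c,p):
    q=c["extrinsics"][:3,:3]@p+c["extrinsics"][:3,3]; q=c["intrinsics"]@q; return q[:2]/q[2]
def crop(c,u0,v0,u1,v1,name,s):
    cv2.imwrite(name,cv2.resize(c["pixels"][v0:v1,u0:u1,::-1],None,fx=s,fy=s,interpolation=cv2.INTER_CUBIC))
def cloud(c):
    v,u=np.mgrid[:420,:560]; d=c["range_z"]
    p=np.stack([u,v,np.ones_like(u)],-1)@np.linalg.inv(c["intrinsics"]).T*d[...,None]
    return (p-c["extrinsics"][:3,3])@c["extrinsics"][:3,:3]
E
python3 - <<'E'
from h import *
a=camera("scene");b=camera("side")
np.savez("s0.npz",**a);np.savez("d0.npz",**b)
crop(a,170,170,400,350,"pics/sc.png",3.4)
crop(b,220,150,430,330,"pics/sd.png",3.3)
for n,c in(("sc",a),("sd",b)):
    P=cloud(c);h=P[...,2]
    print(n,np.percentile(h[c["range_z"]>0],[1,50,99]))
    v=(np.clip(h,0,.13)/.13*255).astype(np.uint8)
    cv2.imwrite(f"pics/h{n}.png",cv2.applyColorMap(v,cv2.COLORMAP_JET))
E
```

```text
sc [-7.65455750e-01 -1.46179968e-04  1.87880088e-01]
sd [-0.77085344 -0.00274042  0.27344887]
```

View pics/sc.png

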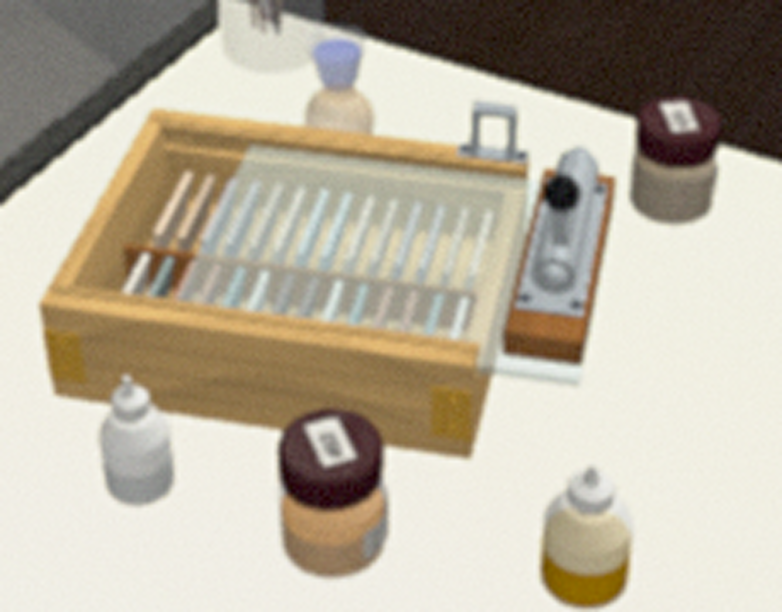

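View pics/sd.png

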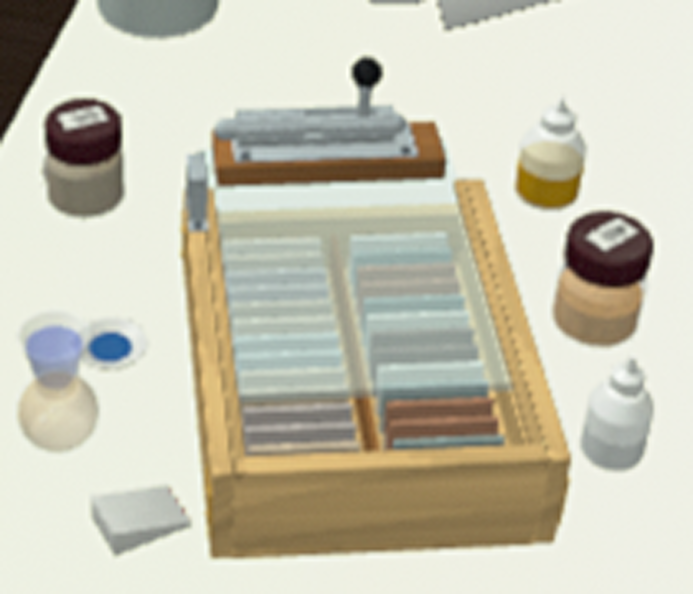

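View pics/hsd.png

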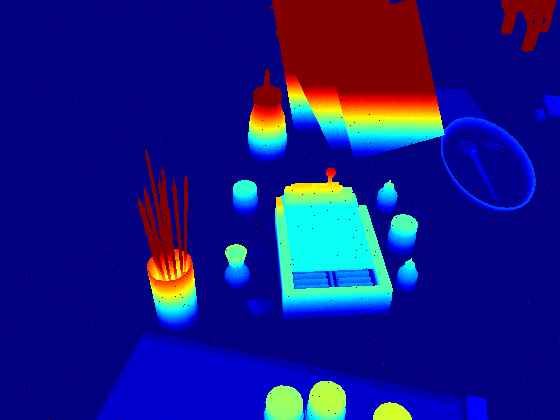

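Run:
```python
from h import *
for n in("s0","d0"):
    c=dict(np.load(n+".npz"));P=cloud(c)
    hsv=cv2.cvtColor(c["pixels"],cv2.COLOR_RGB2HSV)
    h=P[...,2]; 
    m=((h>.055)&(h<.068)&(P[...,0]>.3)&(P[...,0]<.8)&(P[...,1]>-.5)&(P[...,1]<.1)).astype(np.uint8)
    wood=(hsv[...,0]>8)&(hsv[...,0]<25)&(hsv[...,1]>70)
    m2=(m>0)&wood
    k,l,s,ce=cv2.connectedComponentsWithStats(m2.astype(np.uint8))
    for i in range(1,k):
        if s[i,4]>60:
            q=P[l==i]; r=cv2.minAreaRect((q[:,:2]*1000).astype(np.float32))
            print(n,s[i],np.round(ce[i]),"z",np.median(q[:,2]).round(4),r)
            print(np.round(cv2.boxPoints(r)).tolist())
    # ball
    bl=(h>.095)&(h<.13)&(P[...,0]>.35)&(P[...,0]<.75)&(P[...,1]>-.45)&(P[...,1]<.0)&(c["pixels"].max(-1)<70)
    q=P[bl]; print("ball",len(q),q.mean(0),q.min(0),q.max(0), np.argwhere(bl).mean(0))
```

```text
s0 [ 182  202  143   80 2426] [245. 245.] z 0.0614 ((487.6734619140625, -113.68192291259766), (165.2055206298828, 200.1465606689453), 17.526819229125977)
[[379.0, -43.0], [439.0, -234.0], [597.0, -184.0], [536.0, 7.0]]
s0 [318 258  25  19 234] [329. 269.] z 0.0659 ((476.6746826171875, -250.58888244628906), (25.61947250366211, 36.076480865478516), 15.677742958068848)
[[459.0, -237.0], [469.0, -271.0], [494.0, -264.0], [484.0, -230.0]]
ball 77 [ 0.50423423 -0.24169505  0.11749097] [ 0.49981549 -0.24797786  0.11021049] [ 0.51076351 -0.23305748  0.12320026] [226.54545455 334.54545455]
d0 [284 187  71  19 527] [322. 199.] z 0.0632 ((525.6591186523438, -230.51028442382812), (124.53446960449219, 38.5688591003418), 20.930500030517578)
[[461.0, -235.0], [474.0, -271.0], [591.0, -226.0], [577.0, -190.0]]
d0 [ 276  205  117   92 2294] [333. 263.] z 0.0591 ((488.709228515625, -112.15418243408203), (160.30880737304688, 201.56700134277344), 17.655052185058594)
[[382.0, -40.0], [443.0, -233.0], [596.0, -184.0], [535.0, 8.0]]
ball 51 [ 0.50959295 -0.2352583   0.11511789] [ 0.50348255 -0.24173598  0.10916947] [ 0.51602912 -0.23005292  0.12012801] [171.47058824 330.56862745]
```

Run:
```python
from h import *
pts=[]
H=np.zeros((60,60))
for n in("s0","d0"):
    c=dict(np.load(n+".npz"));P=cloud(c)[c["range_z"]>0]
    i=((P[:,0]-0.0)/.015).astype(int);j=((P[:,1]+.75)/.015).astype(int)
    ok=(P[:,0]>0)&(i<60)&(P[:,1]>-.75)&(j<60)&(P[:,2]<.6)
    np.maximum.at(H,(i[ok],j[ok]),P[ok,2])
im=cv2.applyColorMap((np.clip(H,0,.25)*1020).astype(np.uint8),cv2.COLORMAP_JET)
im=cv2.resize(im[::-1,::-1],None,fx=10,fy=10,interpolation=0)  # x up, y left
for k in range(0,60,10):
    cv2.putText(im,f"{k*.015:.2f}",(0,600-k*10),0,.4,(255,255,255));cv2.putText(im,f"{k*.015-.75:.2f}",(600-k*10-35,595),0,.4,(255,255,255))
cv2.imwrite("pics/map.png",im)
# case frame
th=np.radians(17.6);X=np.array([np.cos(th),np.sin(th)]);Y=np.array([-X[1],X[0]]);C=np.array([.488,-.113])
for n in("s0","d0"):
    c=dict(np.load(n+".npz"));P=cloud(c);px=c["pixels"].astype(int)
    q=P[(P[...,2]>.01)&(P[...,2]<.08)&(c["range_z"]>0)]
    d=q[:,:2]-C; cx=d@X;cy=d@Y
    s=(cx>-60)&(cx>-.06)&(cx<.15)&(cy<-.15)&(cy>-.30)
    print(n,s.sum(),cx[s].min(),cx[s].max(),cy[s].min(),cy[s].max(),np.median(cx[s]),np.median(cy[s]))
r=R.from_quat(readout.get_obs()["ee_rot"]).as_matrix();print(r.round(3));print(X,Y)
for nm,v in(("push",(25,-160,60)),("ballshut",(-20,-82,113)),("ballhome",(10.5,-82,113))):print(nm,C+X*v[0]/1000+Y*v[1]/1000)
```

```text
s0 808 0.10555734551085115 0.14937960073090675 -0.19574835155772 -0.15000966314708664 0.11511871528534512 -0.1728264978005734
d0 555 0.10940893075697579 0.1499606198772064 -0.19456086049932703 -0.15004354652344862 0.12896407980745067 -0.15771096401912715
[[-0.     0.945  0.328]
 [ 0.001  0.328 -0.945]
 [-1.     0.    -0.001]]
[0.95319067 0.30236989] [-0.30236989  0.95319067]
push [ 0.56020895 -0.25795126]
ballshut [ 0.49373052 -0.19720903]
ballhome [ 0.52280283 -0.18798675]
```

View pics/map.png

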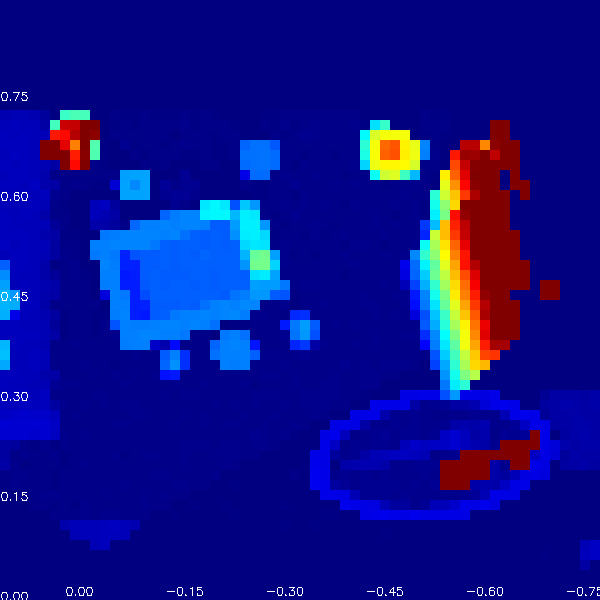

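```bash
python3 -m inch '[[[0,0,0],[0,42,-49],1],[[0,0,0],[0,84,-98],1],[[0,0,0],[0,126,-147],1],[[0,0,0],[0,168,-190],1],[[0,0,0],[0,215,-190],1],[[0,0,0],[0,265,-187],1],[[0,0,0],[0,315,-182],1],[[1.6,0,0],[0,365,-178],1],[[1.6,0,0],[0,415,-174],1],[[1.6,0,0],[0,444,-172],1]]' 20
```

```text
clock: 1.5
position: [0.5699, -0.2807, 0.202]
ee_rot: [0.418, 0.571, -0.417, 0.57]
ft_force: [0.2, -0.2, -0.3]
grip_width: 0.001
```

```bash
python3 -m inch '[[[0,0,0],[40,0,0],1],[[0,0,0],[80,0,0],1],[[0,0,0],[115,0,0],1],[[0,0,0],[145,0,0],1],[[0,0,0],[145,0,0],1]]'
python3 - <<'E'
from h import *
a=camera("scene");crop(a,230,110,460,290,"pics/s1.png",3.4)
o=readout.get_obs();print(o["position"],R.from_quat(o["ee_rot"]).as_matrix().round(3),o["ft_force"])
E
```

```text
clock: 2.12
position: [0.5682, -0.2798, 0.0546]
ee_rot: [0.418, 0.573, -0.417, 0.569]
ft_force: [0.3, -0.6, 0.7]
grip_width: -0.0
[ 0.5694258  -0.28033183  0.05668341] [[-0.002  0.953  0.303]
 [ 0.002  0.303 -0.953]
 [-1.    -0.001 -0.003]] [-0.16655819  0.22388542  0.42817473]
```

View pics/s1.png

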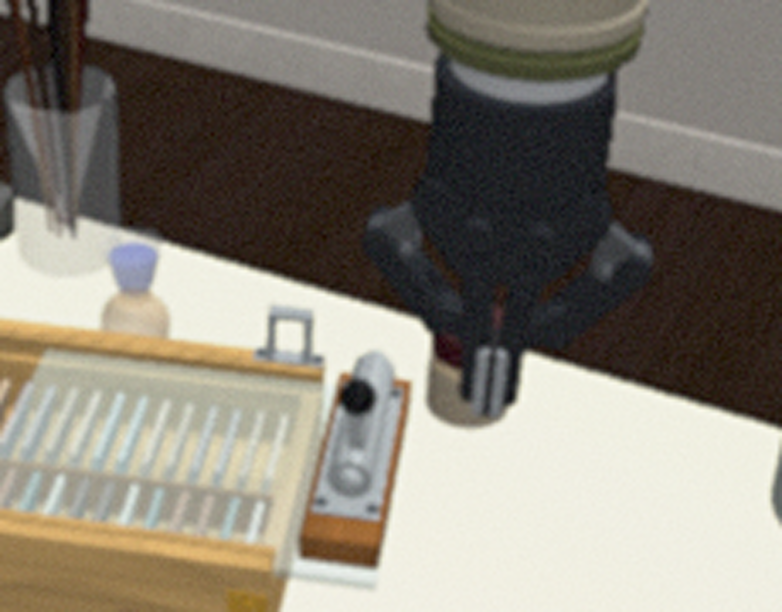

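```bash
python3 -m inch '[[[10,0,0],[0,0,0],1],[[20,0,0],[0,0,0],1],[[30,0,0],[0,0,0],1],[[40,0,0],[0,0,0],1],[[50,0,0],[0,0,0],1],[[60,0,0],[0,0,0],1],[[70,0,0],[0,0,0],1],[[80,0,0],[0,0,0],1],[[90,0,0],[0,0,0],1],[[90,0,0],[0,0,0],1]]'
python3 - <<'E'
from h import *
a=camera("scene");crop(a,230,110,460,290,"pics/s2.png",3.4)
o=readout.get_obs();print(o["position"],R.from_quat(o["ee_rot"]).as_matrix().round(3),o["ft_force"],o["joint_pos"].round(2))
E
```

```text
clock: 3.42
position: [0.5706, -0.2805, 0.0587]
ee_rot: [0.699, 0.109, -0.698, 0.108]
ft_force: [0.3, 0.0, 0.1]
grip_width: -0.002
[ 0.57040495 -0.28042957  0.05832429] [[ 0.     0.307 -0.952]
 [ 0.002 -0.952 -0.307]
 [-1.    -0.001 -0.001]] [0.08061218 0.02760849 0.60036025] [ 0.46  0.47 -0.09  1.59  0.04  1.09 -2.48]
```

View pics/s2.png

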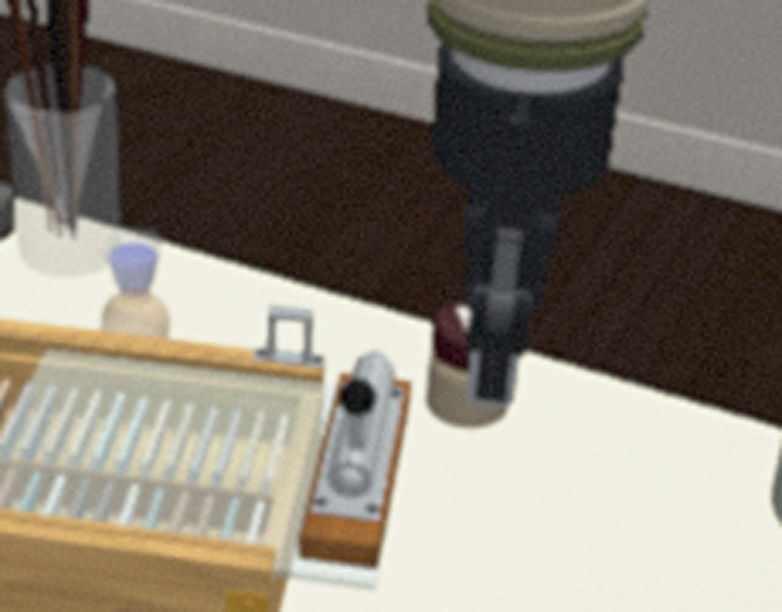

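```bash
python3 -m inch '[[[-10,0,0],[0,0,0],1],[[-20,0,0],[0,0,0],1],[[-30,0,0],[0,0,0],1],[[-40,0,0],[0,0,0],1],[[-50,0,0],[0,0,0],1],[[-60,0,0],[0,0,0],1],[[-70,0,0],[0,0,0],1],[[-80,0,0],[0,0,0],1],[[-90,0,0],[0,0,0],1],[[-90,0,0],[0,0,0],1]]'
python3 -m inch '[[[-10,0,0],[0,0,0],1],[[-20,0,0],[0,0,0],1],[[-30,0,0],[0,0,0],1],[[-40,0,0],[0,0,0],1],[[-50,0,0],[0,0,0],1],[[-60,0,0],[0,0,0],1],[[-70,0,0],[0,0,0],1],[[-80,0,0],[0,0,0],1],[[-90,0,0],[0,0,0],1],[[-90,0,0],[0,0,0],1]]'
python3 - <<'E'
from h import *
o=readout.get_obs();print(o["position"],R.from_quat(o["ee_rot"]).as_matrix().round(3),o["ft_force"],o["joint_pos"].round(2))
E
```

```text
clock: 4.72
position: [0.5707, -0.2808, 0.059]
ee_rot: [0.417, 0.572, -0.415, 0.572]
ft_force: [0.1, 0.2, 0.4]
grip_width: 0.003
clock: 5.98
position: [0.5707, -0.281, 0.0593]
ee_rot: [-0.109, 0.698, 0.11, 0.699]
ft_force: [-0.2, 0.2, 0.8]
grip_width: -0.005
[ 0.57072573 -0.2810058   0.05928353] [[ 0.002 -0.305  0.952]
 [ 0.002  0.952  0.305]
 [-1.     0.001  0.002]] [-0.19126575  0.23729406  0.75547745] [ 0.88  0.56 -0.66  1.56  0.36  1.15  0.45]
```

```bash
python3 -m inch '[[[0,0,0],[1,10,0],1],[[0,0,0],[2,20,0],1],[[0,0,0],[2,28,0],1],[[0,0,0],[2,36,0],1],[[0,0,0],[2,44,0],1],[[0,0,0],[2,52,0],1],[[0,0,0],[2,58,0],1],[[0,0,0],[2,64,0],1],[[0,0,0],[2,64,0],1]]'
python3 - <<'E'
from h import *
a=camera("scene");crop(a,230,110,460,290,"pics/s3.png",3.4)
o=readout.get_obs();print(o["position"],o["ft_force"],o["joint_pos"].round(2))
E
```

```text
clock: 7.1
position: [0.551, -0.2193, 0.0573]
ee_rot: [-0.109, 0.698, 0.11, 0.699]
ft_force: [-0.7, 0.3, 0.4]
grip_width: -0.003
[ 0.55092236 -0.21958312  0.05721131] [ 0.44227484  0.89389154 -0.0884545 ] [ 0.86  0.48 -0.7   1.68  0.34  1.1   0.37]
```

View pics/s3.png

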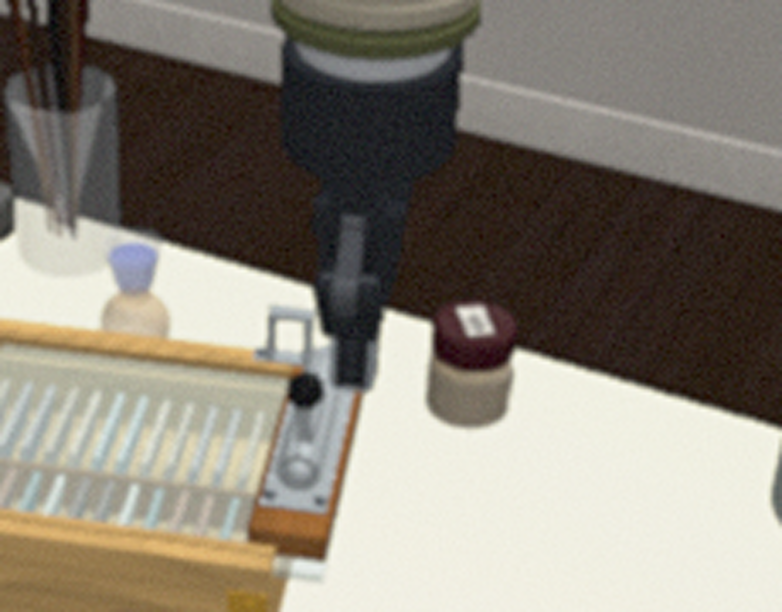

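```bash
python3 -m inch '[[[0,0,0],[0,3,0],1],[[0,0,0],[0,6,0],1],[[0,0,0],[0,9,0],1],[[0,0,0],[0,10,0],1],[[0,0,0],[0,10,0],1]]'
python3 -m inch '[[[0,0,0],[0,1,0],1],[[0,0,0],[0,2,0],1],[[0,0,0],[0,2,0],1]]'
python3 -m inch '[[[0,0,0],[0,1,0],1],[[0,0,0],[0,2,0],1],[[0,0,0],[0,2,0],1]]'
```

```text
clock: 7.78
position: [0.5478, -0.2098, 0.0572]
ee_rot: [-0.109, 0.698, 0.11, 0.699]
ft_force: [0.0, -1.9, 0.7]
grip_width: -0.002
clock: 8.15
position: [0.5471, -0.2078, 0.0572]
ee_rot: [-0.109, 0.698, 0.11, 0.699]
ft_force: [0.5, -1.7, 0.8]
grip_width: -0.001
clock: 8.52
position: [0.5465, -0.2057, 0.0572]
ee_rot: [-0.109, 0.698, 0.11, 0.699]
ft_force: [0.9, -0.4, 0.6]
grip_width: -0.003
```

Run:
```python
from h import *
a=camera("side");crop(a,220,130,430,310,"pics/d4.png",3.3)
P=cloud(a);hsv=cv2.cvtColor(a["pixels"],cv2.COLOR_RGB2HSV);h=P[...,2]
m=(h>.055)&(h<.07)&(P[...,0]>.3)&(P[...,0]<.8)&(P[...,1]>-.3)&(P[...,1]<.1)&(hsv[...,0]>4)&(hsv[...,0]<25)&(hsv[...,1]>70)
k,l,s,ce=cv2.connectedComponentsWithStats(m.astype(np.uint8))
for i in range(1,k):
    if s[i,4]>60:
        q=P[l==i]; r=cv2.minAreaRect((q[:,:2]*1000).astype(np.float32)); print(s[i],r)
a=camera("scene");crop(a,170,150,400,330,"pics/s4.png",3.4)
```

```text
[ 276  200  117   97 2877] ((489.8906555175781, -116.1596908569336), (160.1422119140625, 208.92654418945312), 17.492216110229492)
```

View pics/s4.png

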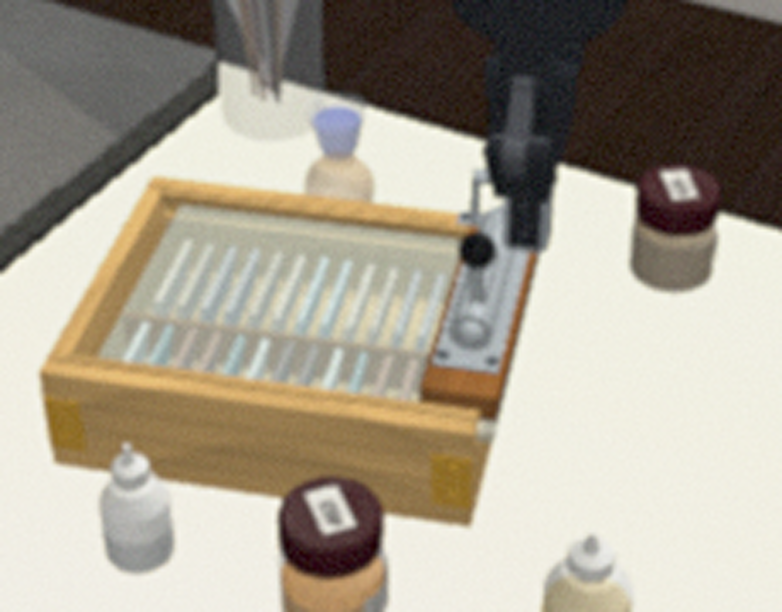

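View pics/d4.png

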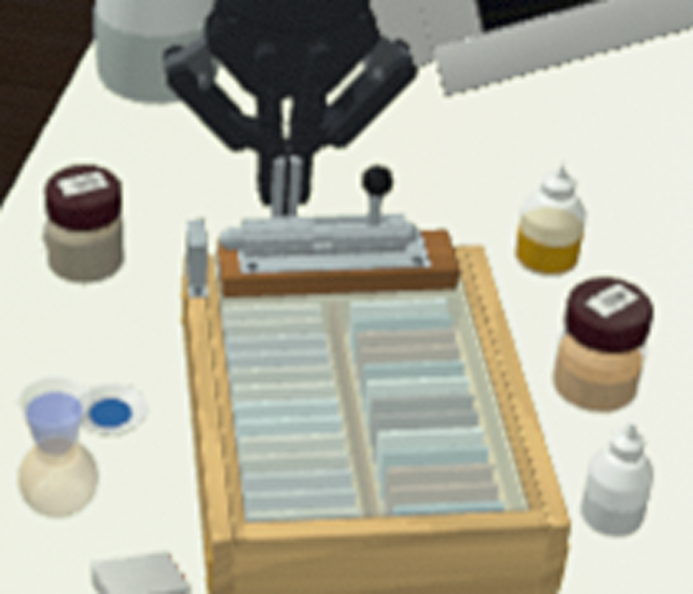

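```bash
python3 -m inch '[[[0,0,0],[0,2,0],1],[[0,0,0],[0,4,0],1],[[0,0,0],[0,6,0],1],[[0,0,0],[0,6,0],1]]'
for i in 1 2 3; do python3 -m inch '[[[0,0,0],[0,1,0],1],[[0,0,0],[0,2,0],1],[[0,0,0],[0,2,0],1]]';done
```

```text
clock: 9.12
position: [0.5445, -0.1996, 0.0572]
ee_rot: [-0.109, 0.698, 0.111, 0.699]
ft_force: [0.9, -2.1, 0.7]
grip_width: 0.001
clock: 9.5
position: [0.5441, -0.1982, 0.0573]
ee_rot: [-0.109, 0.698, 0.11, 0.699]
ft_force: [2.3, -3.8, 0.9]
grip_width: 0.001
clock: 9.88
position: [0.5439, -0.1977, 0.0577]
ee_rot: [-0.109, 0.698, 0.109, 0.699]
ft_force: [2.0, -7.0, 0.8]
grip_width: -0.002
clock: 10.25
position: [0.5437, -0.1974, 0.0581]
ee_rot: [-0.109, 0.698, 0.108, 0.7]
ft_force: [2.8, -6.5, 0.8]
grip_width: -0.0
```

```bash
python3 -m inch '[[[0,0,0],[0,-12,0],1],[[0,0,0],[0,-25,0],1],[[0,0,0],[-50,-35,0],1],[[0,0,0],[-100,-45,0],1],[[10,0,0],[-135,-60,-40],1],[[20,0,0],[-135,-60,-80],1],[[30,0,0],[-135,-60,-110],1],[[40,0,0],[-135,-60,-110],1],[[50,0,0],[-135,-60,-110],1],[[60,0,0],[-135,-60,-110],1]]'
python3 -m inch '[[[10,0,0],[0,0,0],1],[[20,0,0],[0,0,0],1],[[30,0,0],[0,0,0],1],[[30,0,0],[0,0,0],1]]'
cat > m.py <<'E'
from h import *
import sys
t=sys.argv[1]
o=readout.get_obs();print(o["position"].round(4),R.from_quat(o["ee_rot"]).as_matrix().round(3).tolist(),o["ft_force"].round(1),o["joint_pos"].round(2))
for n in("scene","side"):
    c=camera(n);P=cloud(c);h=P[...,2];np.savez(f"{n}{t}.npz",**c)
    if n=="scene":crop(c,170,130,400,310,f"pics/s{t}.png",3.4)
    else:crop(c,220,130,430,310,f"pics/d{t}.png",3.3)
    hsv=cv2.cvtColor(c["pixels"],cv2.COLOR_RGB2HSV)
    m=(h>.055)&(h<.07)&(P[...,0]>.3)&(P[...,0]<.8)&(P[...,1]>-.3)&(P[...,1]<.1)&(hsv[...,0]>4)&(hsv[...,0]<25)&(hsv[...,1]>70)
    k,l,s,ce=cv2.connectedComponentsWithStats(m.astype(np.uint8))
    for i in range(1,k):
        if s[i,4]>60:
            q=P[l==i]; print(s[i],cv2.minAreaRect((q[:,:2]*1000).astype(np.float32)))
    bl=(h>.08)&(h<.13)&(P[...,0]>.42)&(P[...,0]<.6)&(P[...,1]>-.26)&(P[...,1]<-.1)&(c["pixels"].max(-1)<70)
    if bl.sum()>5:
        k,l,s,ce=cv2.connectedComponentsWithStats(bl.astype(np.uint8))
        i=1+s[1:,4].argmax();q=P[l==i];cam=-c["extrinsics"][:3,:3].T@c["extrinsics"][:3,3]
        d=q.mean(0)-cam;d/=np.linalg.norm(d); b=q.mean(0)+d*.006
        e=b[:2]-np.array([.488,-.113]);th=np.radians(17.6)
        print(n,"ball",len(q),b.round(4),"case",(e@[np.cos(th),np.sin(th)]).round(4),(e@[-np.sin(th),np.cos(th)]).round(4),"ray@113.5",plane(c,*ce[i],.1135).round(4))
E
python3 m.py 5
```

```text
clock: 11.5
position: [0.4566, -0.2881, 0.1928]
ee_rot: [0.257, 0.658, -0.257, 0.66]
ft_force: [-0.6, -0.6, -0.1]
grip_width: 0.001
clock: 12.0
position: [0.4565, -0.2882, 0.1926]
ee_rot: [0.419, 0.569, -0.418, 0.571]
ft_force: [-0.8, -0.3, -0.1]
grip_width: 0.003
[ 0.4565 -0.2882  0.1926] [[0.003, 0.954, 0.3], [0.0, 0.3, -0.954], [-1.0, 0.003, 0.001]] [-0.8 -0.3 -0.1] [ 0.96  0.19 -0.54  1.68  0.1   1.3  -0.86]
[ 182  202  143   79 2769] ((486.92315673828125, -114.54666137695312), (162.73765563964844, 200.78587341308594), 17.360639572143555)
scene ball 73 [ 0.4952 -0.1967  0.1141] case -0.0184 -0.082 ray@113.5 [ 0.4959 -0.1964  0.1135]
[ 276  203  117   93 2884] ((488.80780029296875, -112.27798461914062), (159.91578674316406, 202.2660675048828), 17.521682739257812)
side ball 56 [ 0.4963 -0.1969  0.1117] case -0.0174 -0.0825 ray@113.5 [ 0.4961 -0.1944  0.1135]
```

View pics/s5.png

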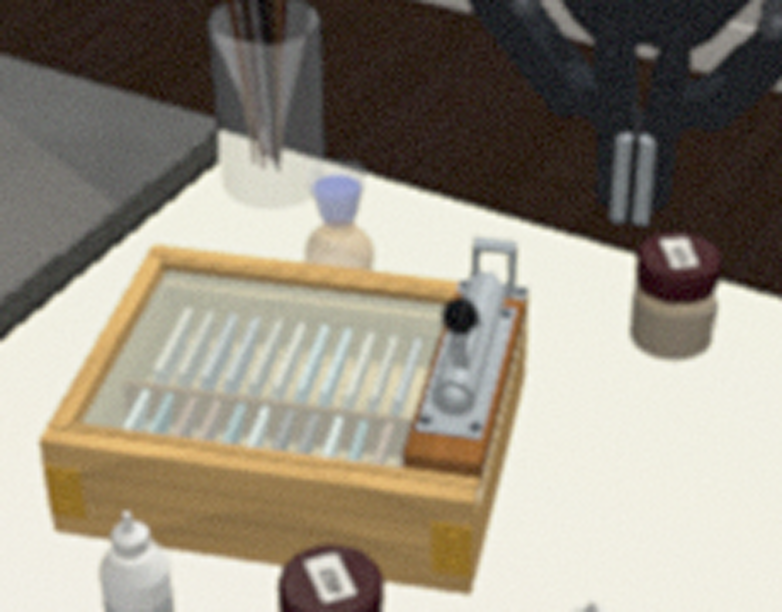

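View pics/d5.png

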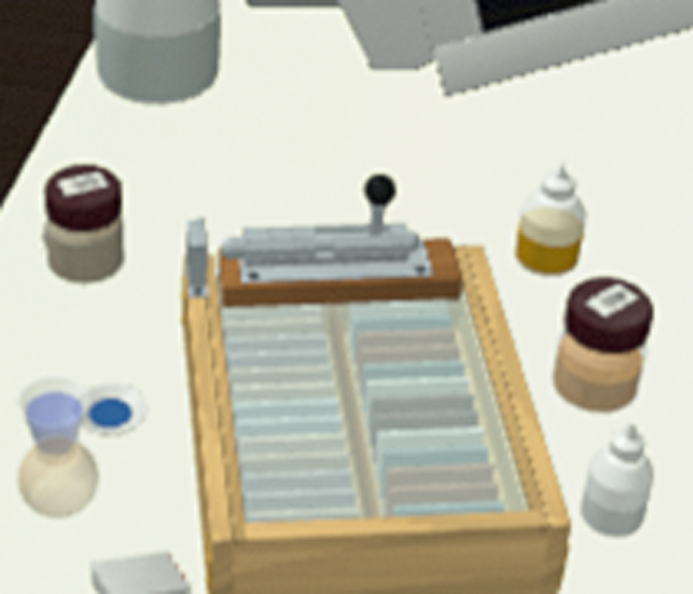

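```bash
python3 -m inch '[[[0,0,0],[0,15,-38],1],[[0,0,0],[0,32,-76],1],[[0,0,0],[0,32,-76],1],[[0,0,0],[30,32,-76],1],[[0,0,0],[60,32,-76],1],[[0,0,0],[85,32,-76],1],[[0,0,0],[91,32,-76],1],[[0,0,0],[91,32,-76],1]]'
python3 m.py 6
```

```text
clock: 13.1
position: [0.4644, -0.2065, 0.102]
ee_rot: [0.418, 0.57, -0.417, 0.572]
ft_force: [-0.9, 0.1, 0.5]
grip_width: -0.001
[ 0.4644 -0.2065  0.102 ] [[0.003, 0.953, 0.303], [0.0, 0.303, -0.953], [-1.0, 0.003, 0.001]] [-0.9  0.1  0.5] [ 0.87  0.21 -0.59  1.87  0.13  1.1  -1.04]
[ 182  202  143   80 2676] ((487.2672424316406, -114.48588562011719), (163.14126586914062, 200.69410705566406), 17.647809982299805)
[ 276  203  117   94 2869] ((488.23333740234375, -111.20274353027344), (160.30337524414062, 202.19924926757812), 17.5297794342041)
side ball 56 [ 0.4963 -0.1968  0.1117] case -0.0174 -0.0824 ray@113.5 [ 0.4961 -0.1944  0.1135]
```

View pics/s6.png

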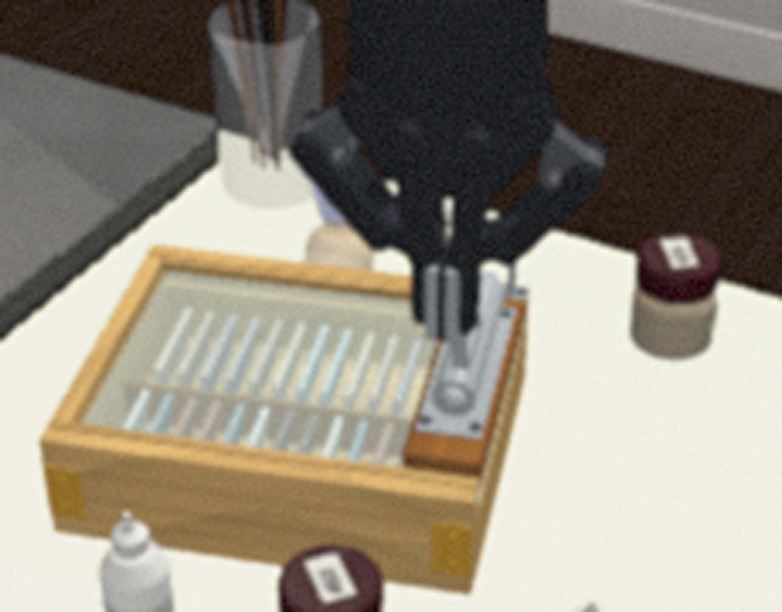

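View pics/d6.png

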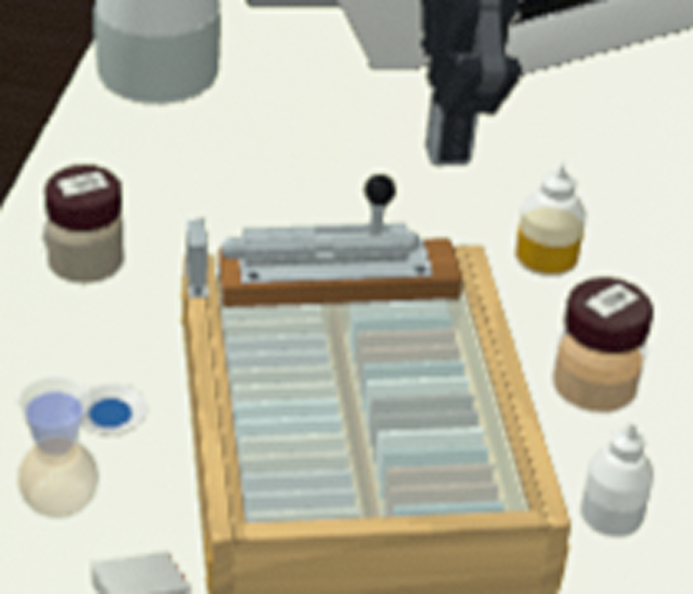

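Run:
```python
from h import *
o=readout.get_obs();b=dict(np.load("side6.npz"));p=proj(b,o["position"]);print(p,(p-[220,130])*3.3)
p=proj(b,np.array([.495,-.197,.1135]));print((p-[220,130])*3.3)
P=cloud(b); 
for u,v in((450,150),(440,155),(460,158),(435,150),(468,140)):
    print(pt(b,int(220+u/3.3),int(130+v/3.3)).round(4))
```

```text
[353.69543528 190.89318726] [441.19493643 200.94751797]
[381.20946432 185.94338061]
[ 0.4638 -0.1949  0.1434]
[ 0.468  -0.19    0.1441]
[ 0.4586 -0.1942  0.1409]
[ 0.4719 -0.1976  0.1402]
[ 0.4565 -0.195   0.1505]
```

Run:
```python
from h import *
o=readout.get_obs();b=dict(np.load("scene6.npz"));p=proj(b,o["position"]);print((p-[170,130])*3.4)
for n in("scene","side"):
    b=dict(np.load(n+"6.npz"))
    P=cloud(b);q=P[(b["range_z"]>0)&(np.abs(P[...,0]-.4644)<.05)&(np.abs(P[...,1]+.2065)<.04)&(P[...,2]>.095)&(P[...,2]<.17)]
    for z in np.arange(.095,.17,.005):
        w=q[(q[:,2]>=z)&(q[:,2]<z+.005)]
        if len(w): print(n,round(z,3),len(w),w[:,:2].min(0).round(3),w[:,:2].max(0).round(3))
```

```text
[445.28126528 379.44324779]
scene 0.095 10 [ 0.491 -0.201] [ 0.497 -0.197]
scene 0.1 8 [ 0.491 -0.201] [ 0.497 -0.197]
scene 0.105 5 [ 0.491 -0.204] [ 0.496 -0.201]
scene 0.11 7 [ 0.489 -0.206] [ 0.501 -0.202]
scene 0.115 1 [ 0.495 -0.206] [ 0.495 -0.206]
scene 0.13 11 [ 0.452 -0.216] [ 0.462 -0.205]
scene 0.135 38 [ 0.451 -0.22 ] [ 0.462 -0.198]
scene 0.14 50 [ 0.452 -0.222] [ 0.473 -0.196]
scene 0.145 64 [ 0.451 -0.222] [ 0.471 -0.196]
scene 0.15 58 [ 0.452 -0.222] [ 0.47  -0.196]
scene 0.155 60 [ 0.451 -0.222] [ 0.472 -0.196]
scene 0.16 57 [ 0.45  -0.222] [ 0.47  -0.196]
scene 0.165 57 [ 0.451 -0.222] [ 0.471 -0.196]
side 0.095 10 [ 0.494 -0.196] [ 0.499 -0.193]
side 0.1 6 [ 0.493 -0.194] [ 0.499 -0.192]
side 0.105 14 [ 0.49  -0.195] [ 0.503 -0.189]
side 0.11 33 [ 0.489 -0.2  ] [ 0.504 -0.186]
side 0.115 35 [ 0.491 -0.201] [ 0.503 -0.189]
side 0.125 7 [ 0.457 -0.204] [ 0.469 -0.199]
side 0.13 15 [ 0.454 -0.204] [ 0.475 -0.195]
side 0.135 33 [ 0.454 -0.209] [ 0.478 -0.192]
side 0.14 42 [ 0.453 -0.204] [ 0.476 -0.19 ]
side 0.145 38 [ 0.454 -0.208] [ 0.477 -0.191]
side 0.15 37 [ 0.455 -0.207] [ 0.478 -0.191]
side 0.155 44 [ 0.453 -0.204] [ 0.476 -0.191]
side 0.16 26 [ 0.455 -0.205] [ 0.477 -0.19 ]
side 0.165 4 [ 0.472 -0.212] [ 0.48  -0.193]
```

Run:
```python
from h import *
for n in("scene","side"):
    b=dict(np.load(n+"5.npz"))
    P=cloud(b);q=P[(b["range_z"]>0)&(np.abs(P[...,0]-.4565)<.05)&(np.abs(P[...,1]+.2882)<.04)&(P[...,2]>.15)&(P[...,2]<.26)]
    for z in np.arange(.15,.25,.005):
        w=q[(q[:,2]>=z)&(q[:,2]<z+.005)]
        if len(w): print(n,round(z,3),len(w),w[:,:2].min(0).round(3),w[:,:2].max(0).round(3))
```

```text
scene 0.22 14 [ 0.445 -0.298] [ 0.456 -0.285]
scene 0.225 44 [ 0.443 -0.301] [ 0.454 -0.279]
scene 0.23 75 [ 0.441 -0.303] [ 0.454 -0.277]
scene 0.235 74 [ 0.443 -0.304] [ 0.467 -0.278]
scene 0.24 80 [ 0.443 -0.303] [ 0.459 -0.278]
scene 0.245 79 [ 0.442 -0.303] [ 0.456 -0.278]
side 0.215 8 [ 0.448 -0.287] [ 0.461 -0.282]
side 0.22 24 [ 0.445 -0.287] [ 0.468 -0.279]
side 0.225 38 [ 0.445 -0.289] [ 0.469 -0.274]
side 0.23 44 [ 0.446 -0.289] [ 0.47  -0.273]
side 0.235 42 [ 0.445 -0.288] [ 0.468 -0.272]
side 0.24 37 [ 0.446 -0.289] [ 0.469 -0.272]
side 0.245 54 [ 0.445 -0.292] [ 0.47  -0.271]
```

```bash
python3 -m inch '[[[0,0,0],[10,0,0],1],[[0,0,0],[20,0,0],1],[[0,0,0],[28,0,0],1],[[0,0,0],[28,0,0],1]]'
python3 m.py 7
```

```text
clock: 13.7
position: [0.4646, -0.2062, 0.0738]
ee_rot: [0.418, 0.57, -0.417, 0.572]
ft_force: [0.3, -0.4, -0.3]
grip_width: 0.0
[ 0.4646 -0.2062  0.0738] [[0.003, 0.953, 0.303], [0.0, 0.303, -0.953], [-1.0, 0.003, 0.001]] [ 0.3 -0.4 -0.3] [ 0.86  0.25 -0.59  1.89  0.16  1.04 -1.06]
[ 182  202  143   79 2524] ((487.39013671875, -114.67120361328125), (165.04217529296875, 199.89239501953125), 17.361692428588867)
scene ball 41 [ 0.4649 -0.2159  0.1177] case -0.0531 -0.0911 ray@113.5 [ 0.4697 -0.2135  0.1135]
[ 276  203  117   94 2878] ((488.63134765625, -112.22804260253906), (160.10752868652344, 201.7712860107422), 17.493812561035156)
side ball 88 [ 0.4621 -0.1991  0.1161] case -0.0507 -0.0742 ray@113.5 [ 0.4623 -0.2027  0.1135]
```

View pics/d7.png

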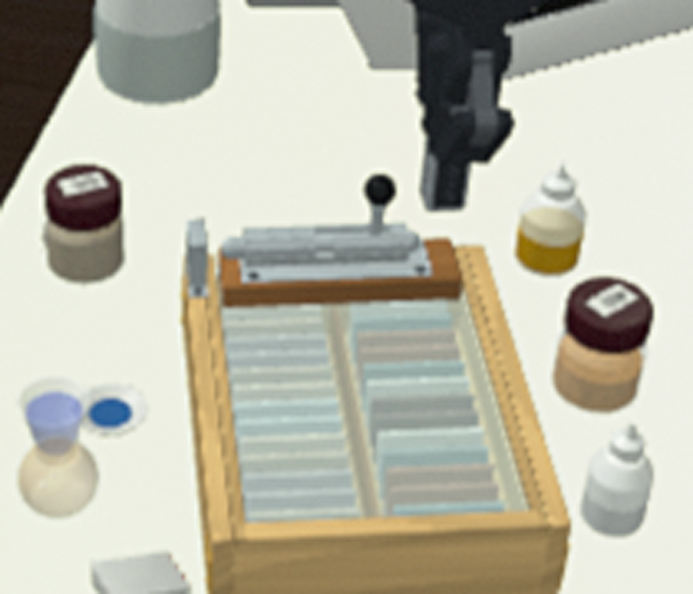

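View pics/s7.png

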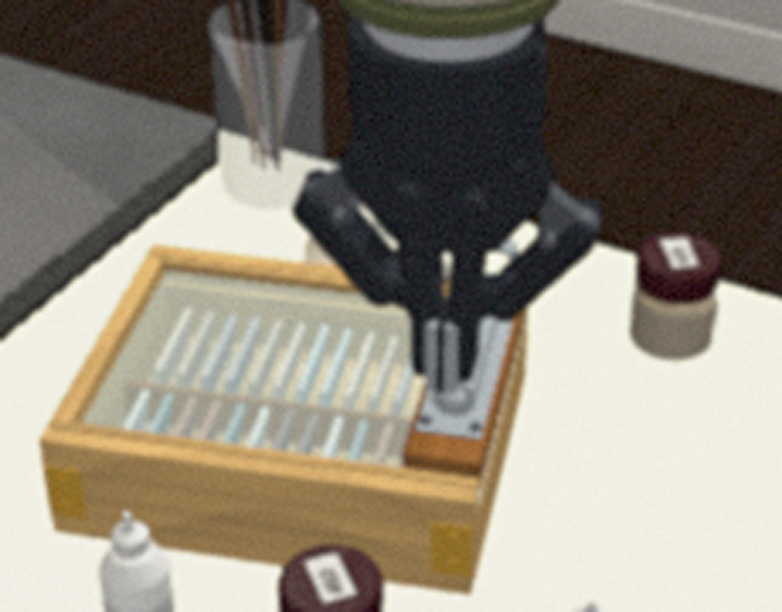

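```bash
python3 -m inch '[[[0,0,0],[1,5,0],1],[[0,0,0],[1,10,0],1],[[0,0,0],[1,14,0],1],[[0,0,0],[1,18,0],1],[[0,0,0],[1,22,0],1],[[0,0,0],[1,26,0],1],[[0,0,0],[1,30,0],1],[[0,0,0],[1,33,0],1],[[0,0,0],[1,36,0],1],[[0,0,0],[1,36,0],1]]'
python3 m.py 8
```

```text
clock: 15.05
position: [0.4997, -0.1954, 0.0738]
ee_rot: [0.418, 0.569, -0.417, 0.572]
ft_force: [0.4, 0.4, -0.8]
grip_width: -0.006
[ 0.4997 -0.1954  0.0738] [[0.005, 0.953, 0.303], [-0.0, 0.303, -0.953], [-1.0, 0.004, 0.002]] [ 0.4  0.4 -0.8] [ 0.8   0.31 -0.59  1.82  0.19  1.06 -1.12]
[ 182  202  143   80 2711] ((486.6247253417969, -114.51446533203125), (164.8166961669922, 200.65469360351562), 17.366947174072266)
scene ball 35 [ 0.5001 -0.205   0.1178] case -0.0162 -0.0913 ray@113.5 [ 0.5053 -0.2024  0.1135]
[ 276  203  117   94 2871] ((488.5147705078125, -111.72885131835938), (160.21084594726562, 200.8592529296875), 17.593761444091797)
side ball 92 [ 0.4968 -0.1878  0.1165] case -0.0142 -0.0739 ray@113.5 [ 0.4972 -0.1918  0.1135]
```

View pics/d8.png

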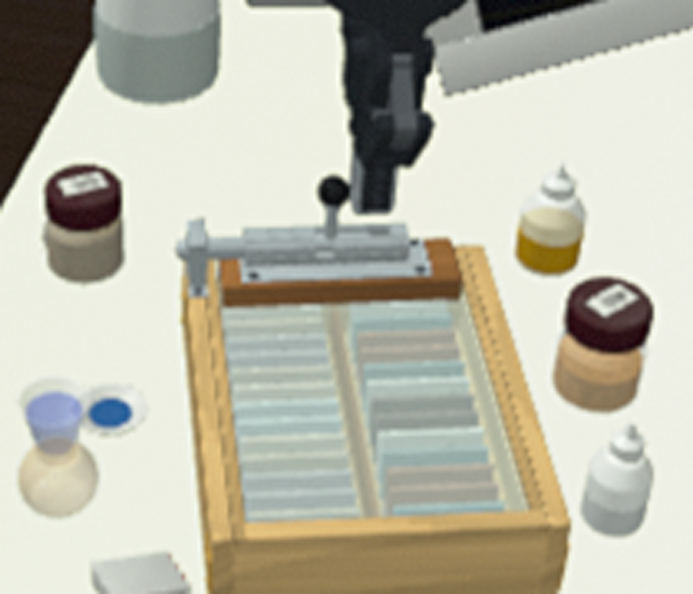

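```bash
python3 -m inch '[[[0,0,0],[0,2,0],1],[[0,0,0],[0,4,0],1],[[0,0,0],[0,4,0],1]]'
for i in 1 2 3; do python3 -m inch '[[[0,0,0],[0,1,0],1],[[0,0,0],[0,2,0],1],[[0,0,0],[0,2,0],1]]'|sed -n '2p;4p';done
```

```text
clock: 15.52
position: [0.5035, -0.1941, 0.0738]
ee_rot: [0.418, 0.569, -0.417, 0.572]
ft_force: [-0.6, -0.1, -0.4]
grip_width: 0.005
position: [0.5049, -0.1937, 0.0737]
ft_force: [-4.9, -0.6, 2.6]
position: [0.5055, -0.1937, 0.0735]
ft_force: [-10.3, -2.1, 5.5]
position: [0.5057, -0.1941, 0.0735]
ft_force: [-10.7, -2.7, 8.5]
```

```bash
python3 -m inch '[[[0,0,0],[0,-10,0],1],[[0,0,0],[0,-25,0],1],[[0,0,0],[-30,-30,0],1],[[-10,0,0],[-60,-30,20],1],[[-20,0,0],[-80,-30,60],1],[[-30,0,0],[-80,-20,80],1],[[-40,0,0],[-80,-10,80],1],[[-50,0,0],[-80,0,80],1],[[-60,0,0],[-80,10,80],1],[[-70,0,0],[-80,18,80],1]]'
python3 -m inch '[[[-10,0,0],[0,0,0],1],[[-20,0,0],[0,0,0],1],[[-20,0,0],[0,0,0],1]]'
python3 m.py 9
```

```text
clock: 17.9
position: [0.5471, -0.2647, 0.1535]
ee_rot: [0.013, 0.708, -0.014, 0.706]
ft_force: [0.2, -0.0, -0.8]
grip_width: -0.002
clock: 18.27
position: [0.5467, -0.2649, 0.1534]
ee_rot: [-0.11, 0.699, 0.109, 0.698]
ft_force: [0.2, 0.4, -0.4]
grip_width: 0.001
[ 0.5467 -0.2649  0.1534] [[-0.002, -0.306, 0.952], [-0.001, 0.952, 0.306], [-1.0, -0.001, -0.002]] [ 0.2  0.4 -0.4] [ 0.98  0.44 -0.79  1.54  0.32  1.3   0.47]
[ 182  202  143   80 2764] ((487.45111083984375, -114.2515640258789), (164.09156799316406, 200.6614990234375), 17.413288116455078)
scene ball 62 [ 0.5218 -0.1888  0.1141] case 0.0093 -0.0825 ray@113.5 [ 0.5226 -0.1884  0.1135]
[ 276  202  117   95 2875] ((488.74139404296875, -112.07746887207031), (160.1135711669922, 201.39585876464844), 17.60434341430664)
side ball 57 [ 0.523  -0.1885  0.1118] case 0.0105 -0.0826 ray@113.5 [ 0.5227 -0.1863  0.1135]
```

View pics/d9.png

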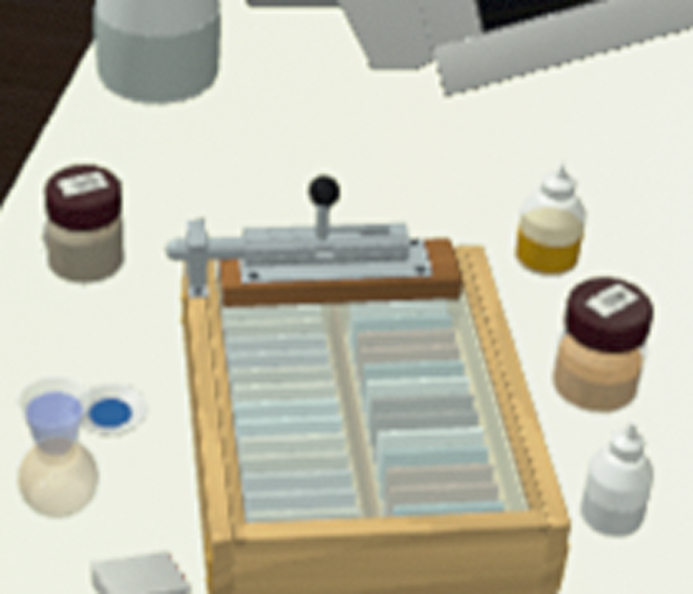

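View pics/s9.png

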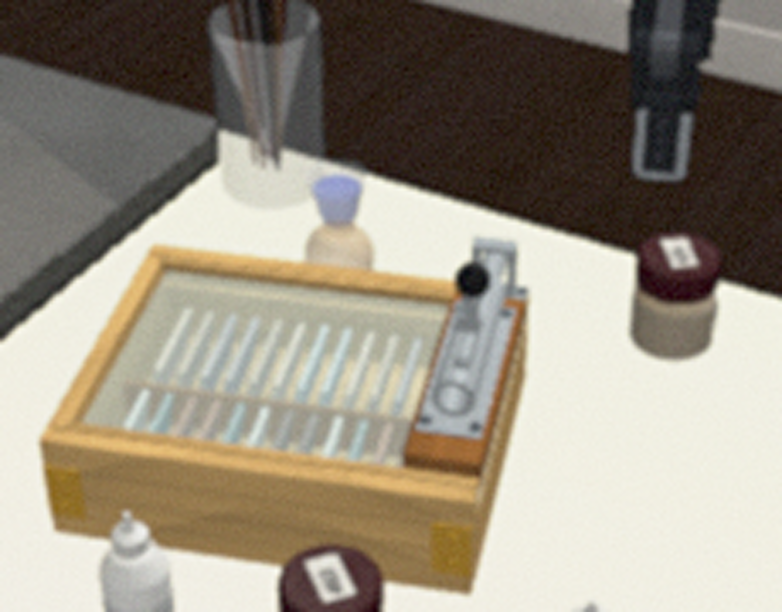

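```bash
python3 -m inch '[[[0,0,0],[25,15,0],1],[[0,0,0],[50,30,0],1],[[0,0,0],[72,30,0],1],[[0,0,0],[80,30,0],1],[[0,0,0],[80,40,0],1],[[0,0,0],[80,40,0],1]]'
python3 m.py 10
```

```text
clock: 19.12
position: [0.5351, -0.2259, 0.0745]
ee_rot: [-0.109, 0.699, 0.108, 0.698]
ft_force: [-0.2, -0.1, 0.0]
grip_width: -0.005
[ 0.5351 -0.2259  0.0745] [[-0.001, -0.303, 0.953], [-0.002, 0.953, 0.303], [-1.0, -0.002, -0.001]] [-0.2 -0.1  0. ] [ 0.95  0.46 -0.78  1.7   0.35  1.13  0.37]
[ 182  202  143   80 2775] ((487.252197265625, -114.59626770019531), (164.12110900878906, 200.70535278320312), 17.245704650878906)
scene ball 79 [ 0.5267 -0.2279  0.118 ] case 0.0021 -0.1212 ray@113.5 [ 0.5324 -0.2254  0.1135]
[ 276  202  117   95 2879] ((488.6409606933594, -112.53955841064453), (160.34719848632812, 201.9894561767578), 17.486825942993164)
side ball 57 [ 0.523  -0.1886  0.1118] case 0.0105 -0.0827 ray@113.5 [ 0.5227 -0.1863  0.1135]
```

View pics/s10.png

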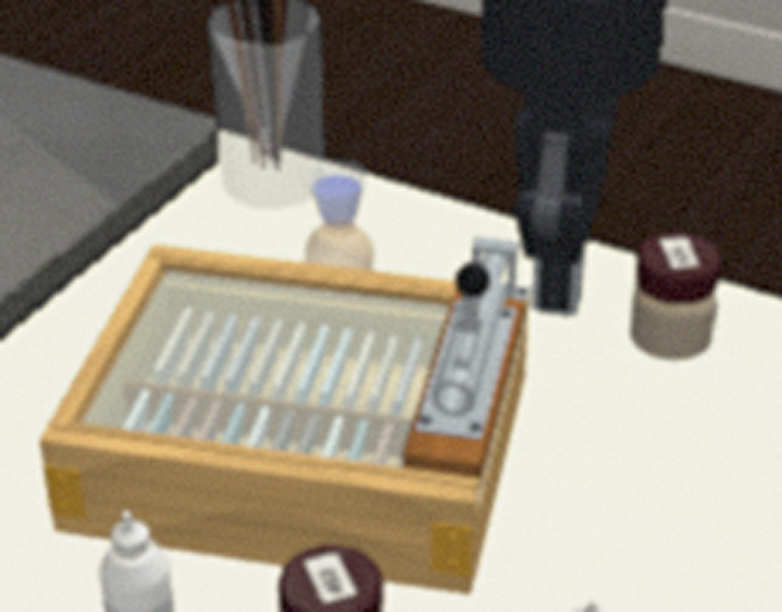

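```bash
python3 -m inch '[[[0,0,0],[0,8,0],1],[[0,0,0],[0,16,0],1],[[0,0,0],[0,21,0],1],[[0,0,0],[0,25,0],1],[[0,0,0],[1,29,0],1],[[0,0,0],[2,33,0],1],[[0,0,0],[3,37,0],1],[[0,0,0],[4,41,0],1],[[0,0,0],[5,44,0],1],[[0,0,0],[5,44,0],1]]'
python3 m.py 11
```

```text
clock: 20.48
position: [0.5215, -0.1848, 0.0692]
ee_rot: [-0.109, 0.699, 0.108, 0.698]
ft_force: [0.9, 0.4, 0.3]
grip_width: 0.0
[ 0.5215 -0.1848  0.0692] [[-0.001, -0.303, 0.953], [-0.002, 0.953, 0.303], [-1.0, -0.002, -0.002]] [0.9 0.4 0.3] [ 0.93  0.41 -0.81  1.77  0.33  1.1   0.32]
[ 182  202  143   79 2677] ((487.14886474609375, -114.65226745605469), (163.8479766845703, 200.09518432617188), 17.452238082885742)
scene ball 99 [ 0.5132 -0.1866  0.1152] case 0.0018 -0.0778 ray@113.5 [ 0.5154 -0.1855  0.1135]
[ 276  202  117   95 2871] ((488.71038818359375, -112.50291442871094), (160.14279174804688, 202.1446533203125), 17.398962020874023)
side ball 85 [ 0.517  -0.1688  0.1047] case 0.0108 -0.062 ray@113.5 [ 0.5155 -0.1575  0.1135]
```

View pics/s11.png

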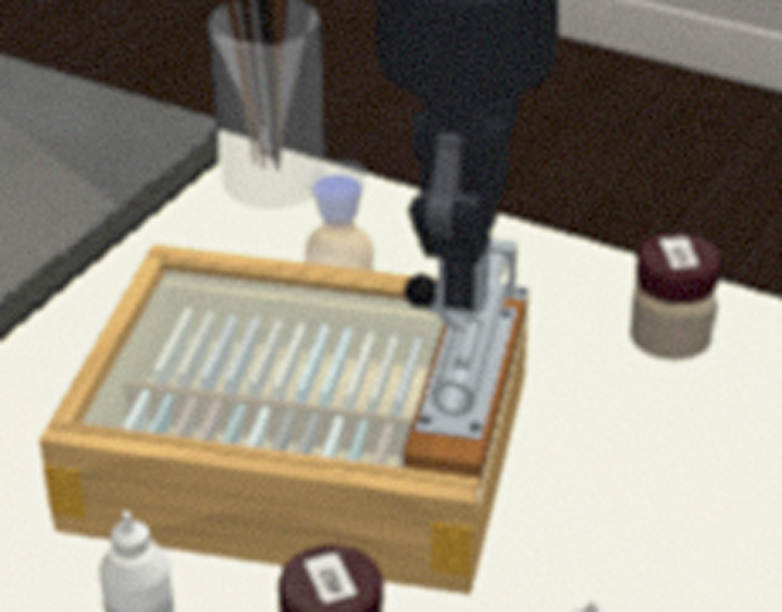

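View pics/d11.png

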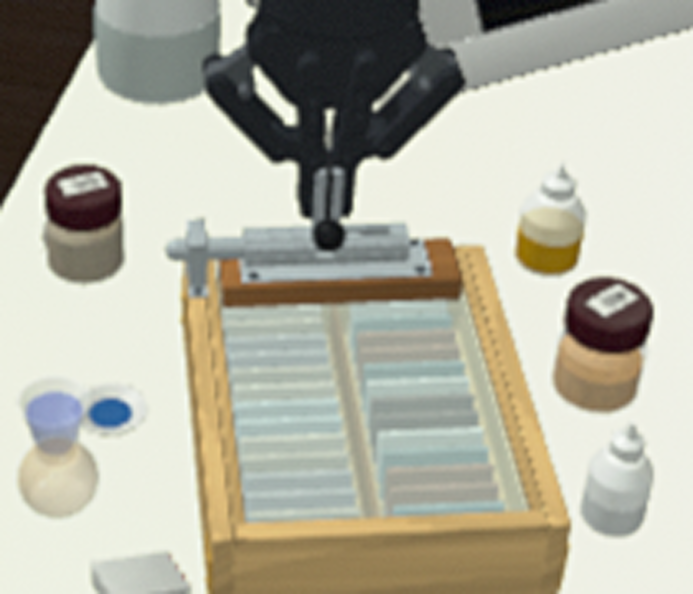

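```bash
python3 -m inch '[[[0,0,0],[0,3,0],1],[[0,0,0],[1,6,0],1],[[0,0,0],[1,6,0],1]]'|sed -n '2p;4p'
for i in 1 2 3; do python3 -m inch '[[[0,0,0],[0,1,0],1],[[0,0,0],[0,2,0],1],[[0,0,0],[0,2,0],1]]'|sed -n '2p;4p';done; python3 m.py 12
```

```text
position: [0.5198, -0.1788, 0.0683]
ft_force: [-0.0, -2.3, 0.9]
position: [0.5192, -0.1767, 0.0684]
ft_force: [-0.1, -1.9, 0.8]
position: [0.5187, -0.1748, 0.0684]
ft_force: [0.7, -2.3, -0.2]
position: [0.5181, -0.173, 0.0685]
ft_force: [1.3, -2.3, 0.6]
[ 0.5181 -0.173   0.0685] [[-0.0, -0.303, 0.953], [-0.002, 0.953, 0.303], [-1.0, -0.002, -0.001]] [ 1.3 -2.3  0.6] [ 0.93  0.4  -0.82  1.79  0.32  1.09  0.3 ]
[ 182  202  143   80 2675] ((487.03375244140625, -114.48548126220703), (163.19580078125, 200.49261474609375), 17.3521785736084)
scene ball 109 [ 0.5097 -0.1749  0.1151] case 0.0019 -0.0656 ray@113.5 [ 0.5117 -0.1738  0.1135]
[ 276  203  117   94 2862] ((488.62054443359375, -111.93445587158203), (160.15731811523438, 201.1526641845703), 17.59921646118164)
side ball 95 [ 0.5144 -0.1613  0.0954] case 0.0105 -0.054 ray@113.5 [ 0.5114 -0.1388  0.1135]
```

View pics/s12.png

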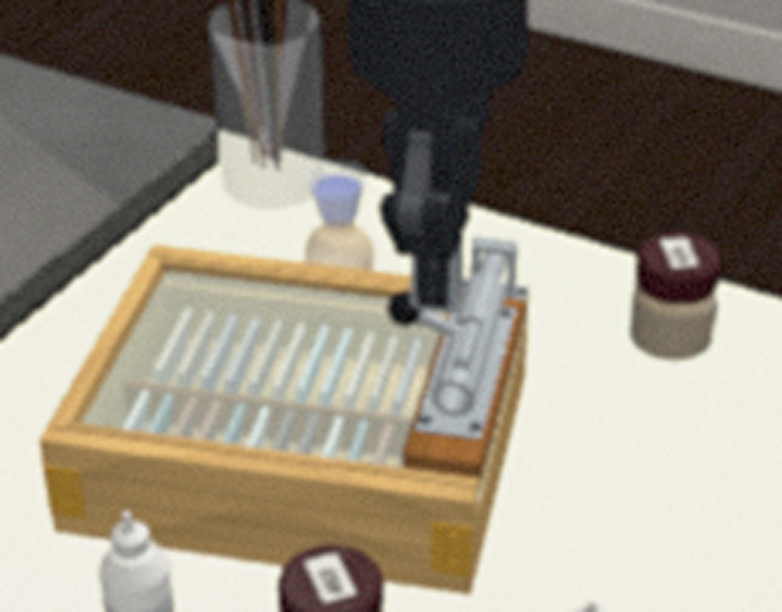

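```bash
for i in 1 2 3; do python3 -m inch '[[[0,0,0],[0,1,0],1],[[0,0,0],[0,2,0],1],[[0,0,0],[0,2,0],1]]'|sed -n '2p;4p';done
```

```text
position: [0.5175, -0.1712, 0.0686]
ft_force: [1.0, -4.0, 1.2]
position: [0.517, -0.1691, 0.0687]
ft_force: [-0.4, -2.7, 2.5]
position: [0.5166, -0.1673, 0.0689]
ft_force: [0.5, -3.3, 4.7]
```

```bash
python3 -m inch '[[[0,0,0],[-3,-6,0],1],[[0,0,0],[-20,-20,0],1],[[0,0,0],[-60,-40,0],1],[[0,0,0],[-100,-80,0],1],[[0,0,0],[-110,-110,0],1],[[0,0,0],[-110,-110,0],1]]'
python3 m.py 13
```

```text
clock: 24.05
position: [0.5502, -0.275, 0.1804]
ee_rot: [-0.108, 0.699, 0.106, 0.699]
ft_force: [-0.3, 0.6, -0.8]
grip_width: 0.001
[ 0.5502 -0.275   0.1804] [[0.002, -0.3, 0.954], [-0.003, 0.954, 0.3], [-1.0, -0.003, 0.001]] [-0.3  0.6 -0.8] [ 0.99  0.43 -0.79  1.49  0.31  1.35  0.48]
[ 182  202  143   80 2759] ((487.7826232910156, -114.29654693603516), (164.3513641357422, 200.47628784179688), 17.317041397094727)
scene ball 61 [ 0.5124 -0.1585  0.0929] case 0.0095 -0.0507 ray@113.5 [ 0.4885 -0.1722  0.1135]
[ 276  202  117   95 2879] ((488.49127197265625, -111.90068817138672), (160.19154357910156, 201.9420166015625), 17.50358009338379)
side ball 70 [ 0.5138 -0.1589  0.09  ] case 0.0107 -0.0515 ray@113.5 [ 0.51   -0.1299  0.1135]
```

View pics/s13.png

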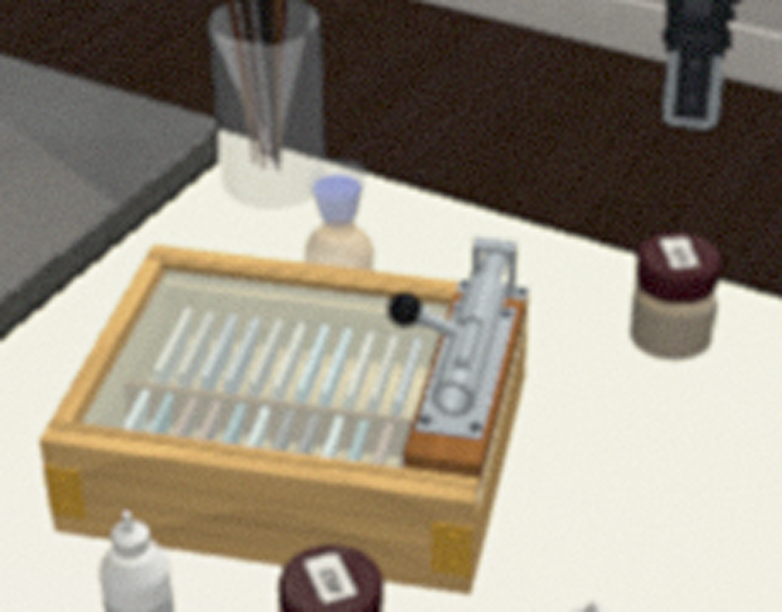

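View pics/d13.png

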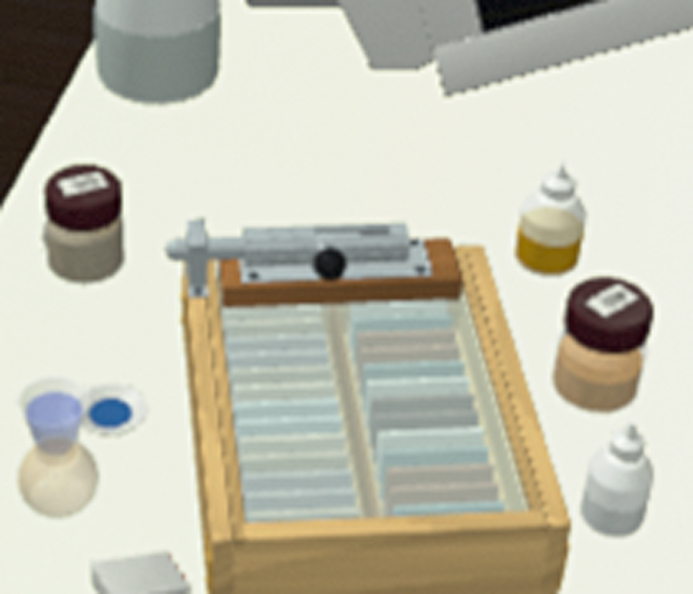

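```bash
python3 -c "
from workcell import manip
print(manip.hand_in())"
```

```text
the job is handed in; nothing more can be done
None
```

I shut the cover, ran the bolt home through the keeper, pushed the knob down into the notch, moved the fingers clear and handed the job in. The clock read about 24 s, out of the 45 s allowed.

**Last checks**
- **Cover:** the case and cover together measure about 200.5–202 mm in the two views, so it is shut. The push ended on a hard stop at about 7 N.
- **Bolt:** the ball sits at x ≈ +10 mm in the case's frame (10.5 mm is home), and the rod shows through the keeper.
- **Knob:** the ball is 31 mm from the rod's axis at a height of about 91 mm. That is about 1.15–1.2 rad, which is fully down.
- **Case and small things:** the case measured in the same place within about 1 mm. In the pictures I checked, the jar, flask and dish had not moved. The wedge was only partly in view, so I did not check it fully.

**Disagreement:** both cameras showed the fingertips about 27 mm higher than the reported TCP height. I only noticed this after shutting the cover. That push therefore probably bore on the side of the bolt's barrel, not on the batten's outer face, though the cover still shut fully. I corrected for the offset in the bolt and knob pushes.

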